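# Close up the potting cabinet

### The job

Close up the green potting cabinet: push the top drawer fully home and swing the door fully shut, in either order, pushing with the fingertips on the outside of the steel fronts only. Do it gently, without slamming either, take hold of nothing (not even the edge of the drawer or door), and leave the pot, trowel, dome and plant tag on top undisturbed.

Things in the scene. Friction and masses are not known exactly. Their poses are not given: they have to be found in the camera images.
- cabinet: Green steel cabinet standing on the floor, fixed, 640 wide (y), 420 deep (x), 870 high, its bare steel top 120 mm above the robot's mounting surface. Origin: middle of the top's front edge; -x points out of the front, z up. Right (-y): four drawers, only the top one moves; left (+y): a tall door. Shut, the fronts' flat outer faces lie at x = -18 mm. Things on top stand over 55 mm behind the front edge.
- drawer (a joint): How far the top drawer is pulled out, in m: 0 is fully home, grows as it comes out towards the robot along the cabinet's -x. Stays where it is left; takes about 3 to 5 N to push slowly. Stops hard at 0.
- drawer_top_mid (a point): Middle of the upper edge of the top drawer's flat outer face (face 311 wide, 136 high, hanging down from this edge; front panel 18 thick). Moves with the drawer; its axes are the cabinet's. The drawer box behind is open at the top. No handle sticks out; below and before it is open space down to the floor (the robot's stand ends 220 mm ahead of its axis).
- door (a joint): Opening angle of the swing door in rad: 0 is fully shut, grows as the free edge swings out towards the robot and then to the left. Stays where it is left (about 0.25 N m of hinge friction, some damping); stops hard at 0.
- door_top_hinge (a point): Point on the upright hinge axis level with the door's upper edge, at the door's left (+y) end, midway through its thickness (outer face 9 mm out from the axis). Stays put as the door swings. Its axes turn with the door: -y points along the door to its free edge, -x out of its outer face.
- door_top_corner (a point): Upper corner of the door's outer face at its free edge, 314 mm from the hinge axis along the door. The door is 311 wide, 786 high and 18 thick. Moves with the door; axes turn with it: -x points straight out of the outer face.
- pot: Empty enamel-white ceramic pot, 116 across the rim, 110 high, standing on the cabinet top. Origin: centre of its underside.
- trowel: Grey plastic hand trowel, about 295 long, 70 wide and 28 high, lying front to back on the middle of the cabinet top, handle to the front. Origin: below the tip of its handle, on the cabinet top; x points to the blade.
- dome: Clear plastic seedling dome, 200 by 260, 110 high over its two green round vents, standing on the cabinet top. Origin: middle of its front rim, on its underside.
- tag: Wooden plant tag, 140 by 22 by 4, pointed at one end, lying flat on the cabinet top. Origin: near the centre of its underside; x points to the tip.

How it is judged:
At the end, for the whole second after the job is handed in: The top drawer is within 4 mm of fully home and the door within 0.02 rad (6 mm at its free edge) of fully shut, both at rest; pot, trowel, dome and tag are within 12 mm of where they stood, the pot upright (value of joint drawer below 0.004 m and value of joint door below 0.02 rad and velocity of joint drawer between -0.01 and 0.01 m/s and velocity of joint door between -0.03 and 0.03 rad/s and distance of each of pot, trowel, dome, tag from where it was at the start of the episode below 0.012 m and angle between pot's own z axis and vertical below 0.1 rad); the robot touches nothing.
It fails at once if the door is slammed (faster than 1.5 rad/s) (velocity of joint door below -1.5 rad/s).
It fails at once if the drawer is slammed (faster than 0.4 m/s) (velocity of joint drawer below -0.4 m/s).
It fails at once if the fingers reach round to the inner side of the door or into the drawer (an edge is taken hold of) (contact force between the fingers and drawer_c1 above 1.5 N or contact force between the fingers and drawer_c2 above 1.5 N or contact force between the fingers and drawer_c3 above 1.5 N or contact force between the fingers and drawer_c4 above 1.5 N or contact force between the fingers and drawer_c5 above 1.5 N or contact force between the fingers and door_c1 above 1.5 N).
It fails at once if a thing on the cabinet top is lifted, pushed or tipped (distance of any of pot, trowel, dome, tag from where it was at the start of the episode above 0.012 m or angle between pot's own z axis and vertical above 0.2 rad).
It also fails if it takes over 48 s, if anything falls off the work surface, if the arm or the gripper's body presses on something with over 40 N, if the wrist force passes 120 N, or if a joint passes its speed limit or range.

### The arm

A 6-joint arm with a two-finger parallel gripper is mounted at the origin on the work surface. World frame = base frame: x ahead of the robot, y to its left, z up, the work surface at z = 0. Lengths are in m, angles in rad, forces in N, time in s.
With the tool pointing down it reaches from about 0.25 to 0.775 m from the base axis. Payload 4 kg.
Tool frame: the origin (TCP) lies at the very end of the fingers, on their centre line; the grasp point (between the pads) lies 19 mm behind it; z points along the fingers, y is the direction in which the jaws open and shut (so a half turn about z gives the same grasp; the last joint's range is limited). The gripper opens to 94 mm and grips with 3 to 60 N. Pads are 16 mm wide; open, the fingers measure 119 mm over their backs; the gripper's body (75 mm by 177 mm) begins 78 mm behind the grasp point.
Start: joints at [1.211, 0.087, 1.371, -0, 1.684, -0.103], TCP at [0.14, 0.532, 0.206] pointing down, gripper open.
Joint ranges: [-3.1, 3.1], [-0.76, 2.03], [0.27, 2.55], [-1.08, 4.22], [0.17, 2.65], [-2.57, 2.57]. Speed limits (rad/s): [2.79, 2.79, 3.14, 3.14, 3.14, 3.14].

### API

Orientations are given as [roll, pitch, yaw] about the fixed x, y, z axes, in that order (R = Rz(yaw) Ry(pitch) Rx(roll)).
In Python, from bench import robot, snapshot, models gives the robot as it stands.
- The arm moves only by the tool arm_command, never from a script. Its argument "commands" is text: rows parted by semicolons, each of 7 numbers parted by spaces: the shift along the tool's x, y, z in mm, then the turn, a rotation vector about the tool's x, y, z in degrees, then the opening, from 0 (shut) to 1 (fully open). In form: tx ty tz rx ry rz hand; .... A call has 1 to 12 rows; each row shifts and turns the pose as measured when the row begins, along the tool's axes as they then stand; what a row does not reach is not made up. A row lasts 1/8 s, in which the tool goes at most 62.5 mm and 10.7 degrees, less where a joint would pass 70% of its speed; a pose out of reach is approached as far as the arm can. A call is refused whole if a number of a shift passes 62.5 or a number of a turn 10.7, either way. A call with a gripper value outside its range is refused whole. The fingers move at their own pace and stop on an object; the grip force is fixed at half the most. Time passes only in rows, so rows that do not move let the fingers close. It gives the time, the measured TCP pose, the force and the opening at its end, in the units of the state.
- robot.get_obs(): the state, without advancing time (a new reading comes with each control period).
- snapshot(name): name is "scene" or "side" or "wrist"; returns a dict with "img" (420x560x3 uint8, blue, green, red), "camera_matrix" (3x3 intrinsics, pixels), "dist" ([k1, k2, p1, p2, k3] as OpenCV has them; the pictures are not rectified), "origin" and "rotation" of the camera in the world. Camera axes: x right, y down, z forward; pixel columns grow to the right and rows downward; lengths in m; the calibration is good to about 2 mm. A picture is of the moment at which its call begins. There is no depth.
- robot.close_job(): hands the job in, once; it reports no verdict.
Trained networks look in a picture, given as the dict that the camera call returned (one of the last four; its "shot" number tells which), for a name from the list of things; names that differ only in an ending like _2 or _b are one class to them, and where a whole thing is asked for, a point or a joint stands for the part that bears it (a point fixed in the world has none). Each returns a list of dicts, best first, with "conf" (0 to 1); they miss things now and then, are a little off and sometimes report something else, mostly with a low value. They report only what shows in the picture. A call takes as long as a camera call.
- models.spot_in(query, picture): "bbox" ([left, top, width, height] as shares, 0 to 1, of the picture: columns of its width, rows of its height, round what is visible of it).
- models.tip_of(query, picture): "centre" ([column, row] as shares, 0 to 1, of the picture: columns of its width, rows of its height: a listed point, or the origin of a listed thing).
The state is a dict: "time": time; "joint_positions": joint angles; "qvel": joint speeds; "joint_torque": joint torques, N m; "tool_pos": TCP position; "ee_rot": TCP orientation; "wrist_force": force on the tool from outside, world axes, zero at the start; "wrist_torque": the same for the moment, N m; "width": finger opening in m.
Only numpy, scipy, OpenCV 4.12 (cv2) and the standard library are available. Lean on these libraries where they do the work, as an engineer would, in place of code of your own. Each camera call takes 0.05 s, during which the arm holds its last target. There are 200 camera calls.

## Working session

There is one attempt and no reset: what is moved stays moved. The work goes in short steps, Python scripts to look and compute and a tool call to move; the robot and the scene stay as the last step left them, time stands still between calls to the robot, and variables do not carry over. Pictures are saved under pics/ and viewed, about 8 in all and at most 12, crops included, and the job is handed in when it is done.

Besides the shell and the picture viewer there is one more tool, called as name(argument=value, ...) on one line, values as JSON. arm_command: Moves the arm, as the interface text tells. Its arguments: {"type":"object","properties":{"commands":{"type":"string"}},"required":["commands"]}

```bash
mkdir -p pics; cat > h.py <<'E'
import numpy as np, cv2
from scipy.spatial.transform import Rotation as R
from bench import robot, snapshot, models
def ray(s,c):
    h,w=s["img"].shape[:2]
    p=np.array([[[c[0]*w,c[1]*h]]],float)
    u=cv2.undistortPoints(p,np.array(s["camera_matrix"]),np.array(s["dist"]))[0,0]
    d=np.array(s["rotation"])@[u[0],u[1],1]
    return np.array(s["origin"]),d/np.linalg.norm(d)
def atz(s,c,z):
    o,d=ray(s,c); return o+d*(z-o[2])/d[2]
def tri(l):
    A=sum(np.eye(3)-np.outer(d,d) for o,d in l);b=sum((np.eye(3)-np.outer(d,d))@o for o,d in l)
    return np.linalg.solve(A,b)
E
python3 - <<'E'
from h import *
np.set_printoptions(precision=3,suppress=True)
o=robot.get_obs();print(o["tool_pos"],o["ee_rot"],o["time"])
for n in["scene","side"]:
    s=snapshot(n);cv2.imwrite(f"pics/{n}0.png",s["img"]);print(n,s["origin"])
    for q in["cabinet","drawer_top_mid","door_top_hinge","door_top_corner","pot","trowel","dome","tag"]:
        for r in models.tip_of(q,s)[:2]:
            print(q,round(r["conf"],2),np.round(r["centre"],3),atz(s,r["centre"],.12))
E
```

```text
[0.14  0.531 0.204] [-3.139 -0.     2.885] 0.0
scene [1.218 0.829 1.243]Traceback (most recent call last):
  File "<stdin>", line 8, in <module>
  File "h.py", line 11, in atz
    o,d=ray(s,c); return o+d*(z-o[2])/d[2]
                                      ~^^^
IndexError: invalid index to scalar variable.
```

```bash
ls pics
```

```text
scene0.png
```

```bash
sed -i 's/d=np.array(s\["rotation"\])@/d=R.from_euler("xyz",s["rotation"]).as_matrix()@/' h.py
python3 - <<'E'
from h import *
np.set_printoptions(precision=3,suppress=True)
P={}
for n in["scene","side"]:
    s=snapshot(n);cv2.imwrite(f"pics/{n}1.png",s["img"]);print(n,s["origin"],s["rotation"])
    for q in["cabinet","drawer_top_mid","door_top_hinge","door_top_corner","pot","trowel","dome","tag"]:
        for i,r in enumerate(models.tip_of(q,s)[:2]):
            print(q,round(r["conf"],2),np.round(r["centre"],3),atz(s,r["centre"],.12))
            if i==0:P.setdefault(q,[]).append(ray(s,r["centre"]))
for q in P:
    if len(P[q])>1:print(q,tri(P[q]))
E
```

```text
scene [1.218 0.829 1.243] [-2.562  0.005  2.478]
cabinet 0.61 [0.502 0.245] [ 0.561 -0.022  0.12 ]
drawer_top_mid 0.83 [0.505 0.138] [ 0.44  -0.167  0.12 ]
door_top_hinge 0.83 [0.636 0.423] [0.57  0.309 0.12 ]
door_top_corner 0.76 [0.639 0.217] [0.356 0.081 0.12 ]
pot 0.74 [0.404 0.237] [ 0.678 -0.13   0.12 ]
trowel 0.8 [0.451 0.267] [ 0.647 -0.044  0.12 ]
dome 0.78 [0.523 0.391] [0.672 0.173 0.12 ]
tag 0.62 [0.371 0.193] [ 0.678 -0.227  0.12 ]
side [ 0.245 -1.061  0.619] [-2.201 -0.019 -0.331]
drawer_top_mid 0.68 [0.399 0.356] [ 0.445 -0.173  0.12 ]
door_top_hinge 0.76 [0.392 0.179] [0.546 0.284 0.12 ]
door_top_corner 0.81 [0.301 0.283] [0.352 0.02  0.12 ]
pot 0.6 [0.557 0.299] [ 0.681 -0.12   0.12 ]
trowel 0.79 [0.5   0.277] [ 0.624 -0.046  0.12 ]
dome 0.94 [0.485 0.198] [0.676 0.176 0.12 ]
tag 0.71 [0.588 0.353] [ 0.674 -0.237  0.12 ]
drawer_top_mid [ 0.443 -0.169  0.119]
door_top_hinge [0.557 0.305 0.109]
door_top_corner [0.35  0.069 0.102]
pot [ 0.679 -0.127  0.124]
trowel [ 0.635 -0.044  0.116]
dome [0.674 0.173 0.122]
tag [ 0.676 -0.231  0.116]
```

View pics/scene0.png

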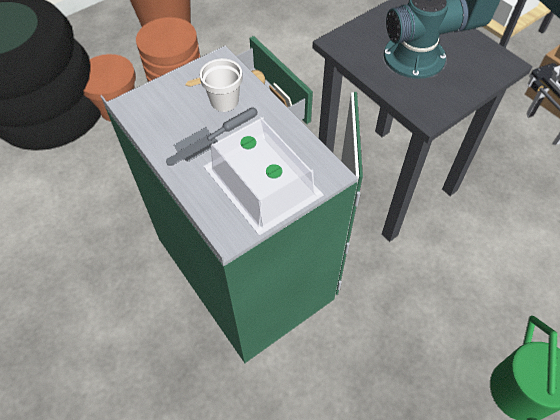

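View pics/side1.png

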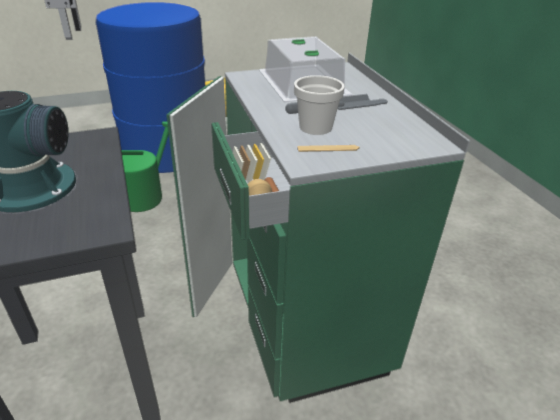

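Scene: the door (edge at scene px 356,95–183) is open about 40°. The drawer (front at scene px 255–312, 40–120) is about 100 mm out. The trowel handle and the other items sit well behind the front edge. I'll take the door first.

arm_command(commands="0 0 0 0 0 -7.3 0; 0 0 0 0 0 -7.4 0; -21 -35 0 0 0 0 0; -21 -35 0 0 0 0 0; -21 -35 0 0 0 0 0; -21 -35 0 0 0 0 0; -21 -35 0 0 0 0 0; -21 -35 0 0 0 0 0; -21 -35 0 0 0 0 0; -21 -35 0 0 0 0 0; -21 -35 0 0 0 0 0; 0 0 0 0 0 0 0")

```text
time: 2.5
tool_pos: [0.3372, 0.2099, 0.2061]
ee_rot: [3.14, 0.005, -3.131]
wrist_force: [0.3, -0.0, 0.6]
width: 0.0003
```

```bash
python3 - <<'E'
from h import *
np.set_printoptions(precision=3,suppress=True)
o=robot.get_obs();print(o["tool_pos"],o["ee_rot"],o["wrist_force"],o["width"],o["time"])
s=snapshot("wrist");cv2.imwrite("pics/w2.png",s["img"]);print(s["origin"],s["rotation"])
for q in["drawer_top_mid","door_top_hinge","door_top_corner","trowel"]:
  for z in(.105,.12):
    for r in models.tip_of(q,s)[:1]:print(q,round(r["conf"],2),np.round(r["centre"],3),atz(s,r["centre"],z))
s=snapshot("scene")
for n,c in dict(fl=(356,183),bl=(224,263),br=(107,100)).items():print(n,atz(s,(c[0]/560,c[1]/420),.12))
E
```

```text
[0.337 0.21  0.206] [ 3.14   0.005 -3.131] [ 0.304 -0.045  0.624] 0.0003126277264789636 2.5
[0.263 0.21  0.384] [ 2.885 -0.003  1.581]
door_top_corner 0.75 [0.188 0.527] [0.347 0.072 0.105]
door_top_corner 0.75 [0.188 0.527] [0.343 0.079 0.12 ]
fl [0.582 0.321 0.12 ]
bl [0.983 0.3   0.12 ]
br [ 0.951 -0.344  0.12 ]
```

View pics/w2.png

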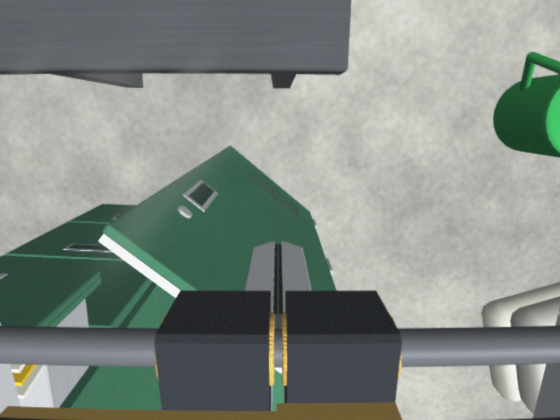

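arm_command(commands="0 0 31 0 0 0 0; 0 0 31 0 0 0 0; 0 0 31 0 0 0 0; 0 0 31 0 0 0 0; 0 0 31 0 0 0 0; -13 -11 0 0 0 0 0; -13 -11 0 0 0 0 0; -13 -11 0 0 0 0 0; -9 -8 0 0 0 0 0; -6 -5 0 0 0 0 0; -6 -5 0 0 0 0 0")

```text
time: 4.38
tool_pos: [0.3993, 0.1644, 0.0471]
ee_rot: [3.137, 0.006, -3.118]
wrist_force: [-0.3, -0.3, -0.7]
width: 0.0003
```

arm_command(commands="-8 -9 0 0 0 0 0; -8.5 -8.5 0 0 0 0 0; -9 -8 0 0 0 0 0; -9.5 -7.5 0 0 0 0 0; -10 -7 0 0 0 0 0; -10 -6.5 0 0 0 0 0; -10.5 -6 0 0 0 0 0; -10.5 -5.5 0 0 0 0 0; -11 -5 0 0 0 0 0; -11 -4 0 0 0 0 0")

```text
time: 5.62
tool_pos: [0.5037, 0.0971, 0.0463]
ee_rot: [3.134, 0.001, -3.117]
wrist_force: [-1.8, 1.7, 0.4]
width: 0.0002
```

arm_command(commands="-8 -1 0 0 0 0 0; -7 -1 0 0 0 0 0; -6 0 0 0 0 0 0; -4 0 0 0 0 0 0; -3 0 0 0 0 0 0")

```text
time: 6.25
tool_pos: [0.5286, 0.0938, 0.0463]
ee_rot: [3.137, -0.012, -3.117]
wrist_force: [-14.2, -0.8, 9.6]
width: 0.0004
```

arm_command(commands="-3 0 0 0 0 0 0; -3 0 0 0 0 0 0; 0 0 0 0 0 0 0")

```text
time: 6.62
tool_pos: [0.5272, 0.0937, 0.0466]
ee_rot: [3.139, -0.029, -3.117]
wrist_force: [0.9, -0.4, 0.3]
width: 0.0006
```

```bash
python3 - <<'E'
from h import *
np.set_printoptions(precision=3,suppress=True)
P={}
for n in["scene","side","wrist"]:
    s=snapshot(n);cv2.imwrite(f"pics/{n}3.png",s["img"])
    for q in["door_top_hinge","door_top_corner","drawer_top_mid","cabinet"]:
        for r in models.tip_of(q,s)[:1]:
            print(n,q,round(r["conf"],2),np.round(r["centre"],3),atz(s,r["centre"],.12))
E
```

```text
scene door_top_hinge 0.94 [0.637 0.419] [0.565 0.306 0.12 ]
scene door_top_corner 0.74 [0.513 0.249] [ 0.551 -0.005  0.12 ]
scene drawer_top_mid 0.9 [0.504 0.141] [ 0.445 -0.163  0.12 ]
scene cabinet 0.88 [0.509 0.246] [ 0.552 -0.012  0.12 ]
side drawer_top_mid 0.97 [0.397 0.356] [ 0.441 -0.173  0.12 ]
side cabinet 0.62 [0.445 0.274] [ 0.55  -0.017  0.12 ]
```

View pics/wrist3.png

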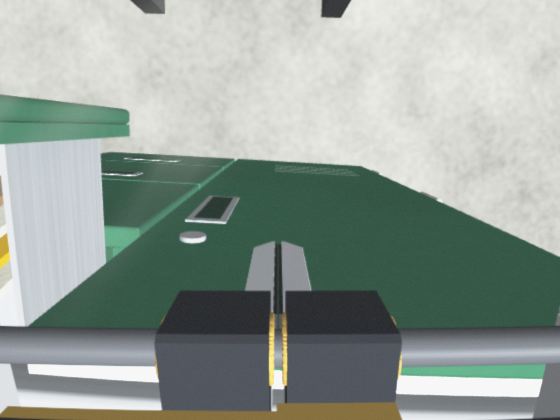

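View pics/side3.png

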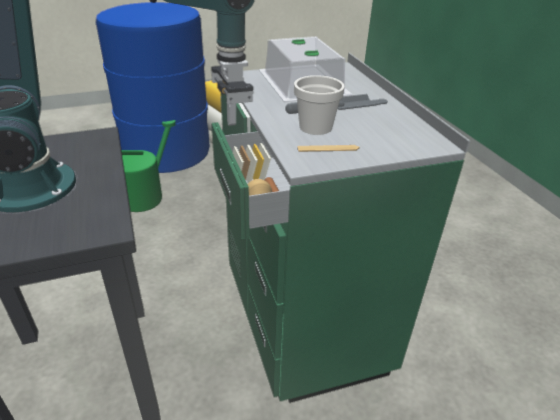

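The door looks flush with the lower drawers in the wrist view (seam at px 235,160 to 195,185), and the side view shows the drawer still out. The push ended at 14 N, which suggests the stop. Next I back off and move to the drawer.

arm_command(commands="30 0 0 0 0 0 0; 30 0 0 0 1.7 2.2 0; 30 0 0 0 0 2.2 0; 30 0 0 0 0 0 0; 20 0 0 0 0 0 0; 0 -40 0 0 0 0 0; 0 -40 0 0 0 0 0; 0 -40 0 0 0 0 0; 0 -40 0 0 0 0 0; 0 -40 0 0 0 0 0; 0 -40 0 0 0 0 0; 0 -20 0 0 0 0 0")

```text
time: 8.88
tool_pos: [0.3874, -0.1735, 0.0548]
ee_rot: [-3.136, -0.014, 3.092]
wrist_force: [0.0, -0.2, 0.4]
width: 0.0005
```

```bash
python3 - <<'E'
from h import *
np.set_printoptions(precision=3,suppress=True)
P={}
for n in["scene","side","wrist"]:
    s=snapshot(n);cv2.imwrite(f"pics/{n}4.png",s["img"])
    for q in["door_top_hinge","door_top_corner","drawer_top_mid"]:
        for r in models.tip_of(q,s)[:1]:
            print(n,q,round(r["conf"],2),np.round(r["centre"],3),atz(s,r["centre"],.12),atz(s,r["centre"],.105))
            P.setdefault(q,[]).append(ray(s,r["centre"]))
for q in P:
    if len(P[q])>1:print(q,tri(P[q]))
E
```

```text
scene door_top_hinge 0.87 [0.634 0.424] [0.573 0.309 0.12 ] [0.564 0.302 0.105]
scene door_top_corner 0.83 [0.517 0.246] [ 0.543 -0.005  0.12 ] [ 0.534 -0.016  0.105]
scene drawer_top_mid 0.67 [0.508 0.141] [ 0.44  -0.158  0.12 ] [ 0.429 -0.172  0.105]
side door_top_hinge 0.78 [0.4   0.179] [0.558 0.281 0.12 ] [0.568 0.322 0.105]
side door_top_corner 0.97 [0.432 0.284] [ 0.526 -0.036  0.12 ] [ 0.534 -0.005  0.105]
side drawer_top_mid 0.76 [0.399 0.36 ] [ 0.443 -0.18   0.12 ] [ 0.449 -0.153  0.105]
door_top_hinge [0.566 0.305 0.11 ]
door_top_corner [ 0.534 -0.013  0.108]
drawer_top_mid [ 0.441 -0.164  0.114]
```

View pics/wrist4.png

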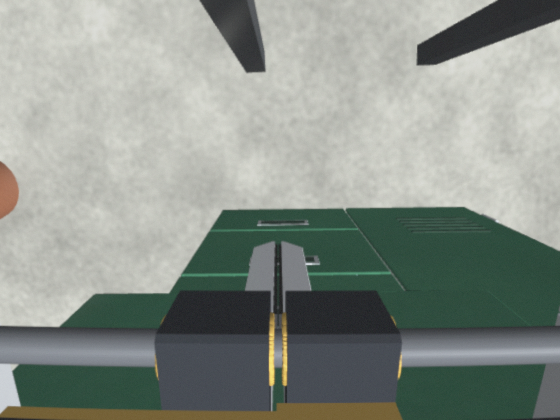

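arm_command(commands="-12 0 0 0 0 0 0; -12 0 0 0 0 0 0; -10 0 0 0 0 0 0; -8 0 0 0 0 0 0; -8 0 0 0 0 0 0; -8 0 0 0 0 0 0; -10 0 0 0 0 0 0; -10 0 0 0 0 0 0; -10 0 0 0 0 0 0; -10 0 0 0 0 0 0; -10 0 0 0 0 0 0; -10 0 0 0 0 0 0")

```text
time: 10.98
tool_pos: [0.511, -0.1751, 0.0521]
ee_rot: [-3.14, -0.022, 3.096]
wrist_force: [-3.1, 1.0, 3.0]
width: 0.0002
```

arm_command(commands="-4 0 0 0 0 0 0; -4 0 0 0 0 0 0; -4 0 0 0 0 0 0; -4 0 0 0 0 0 0")

```text
time: 11.48
tool_pos: [0.5183, -0.1755, 0.0519]
ee_rot: [-3.14, -0.045, 3.096]
wrist_force: [-15.0, 1.5, 10.4]
width: 0.0007
```

arm_command(commands="-5 0 0 0 1 0 0; -5 0 0 0 1 0 0; -5 0 0 0 0 0 0")

```text
time: 11.85
tool_pos: [0.5138, -0.1752, 0.053]
ee_rot: [3.141, -0.126, 3.094]
wrist_force: [-15.9, 1.3, 12.0]
width: 0.0005
```

arm_command(commands="15 0 0 0 0 0 0; 15 0 0 0 -3.6 0 0; 10 0 0 0 -3.6 0 0; 30 0 0 0 0 0 0; 30 0 0 0 0 0 0; 0 0 0 0 0 0 0")

```text
time: 12.6
tool_pos: [0.4136, -0.171, 0.0566]
ee_rot: [-3.14, 0.014, 3.093]
wrist_force: [0.4, 0.7, 0.3]
width: 0.0007
```

```bash
python3 - <<'E'
from h import *
np.set_printoptions(precision=3,suppress=True)
P={}
for n in["scene","side","wrist"]:
    s=snapshot(n);cv2.imwrite(f"pics/{n}5.png",s["img"])
    for q in["door_top_hinge","door_top_corner","drawer_top_mid","pot","trowel","dome","tag"]:
        for r in models.tip_of(q,s)[:1]:
            P.setdefault(q,[]).append(ray(s,r["centre"]))
            if n=="wrist":print(q,r,atz(s,r["centre"],.11))
for q in P:
    if len(P[q])>1:print(q,tri(P[q]))
a=cv2.imread("pics/side5.png")[90:290,170:330];b=cv2.imread("pics/scene5.png")[20:220,200:380]
cv2.imwrite("pics/c5.png",np.hstack([cv2.resize(a,(400,500),interpolation=3),cv2.resize(b,(400,500),interpolation=3)]))
E
```

```text
door_top_hinge [ 0.533 -0.067  0.23 ]
door_top_corner [ 0.538 -0.01   0.103]
drawer_top_mid [ 0.533 -0.164  0.113]
pot [ 0.685 -0.132  0.122]
trowel [ 0.639 -0.038  0.12 ]
dome [0.673 0.173 0.12 ]
tag [ 0.677 -0.231  0.117]
```

View pics/c5.png

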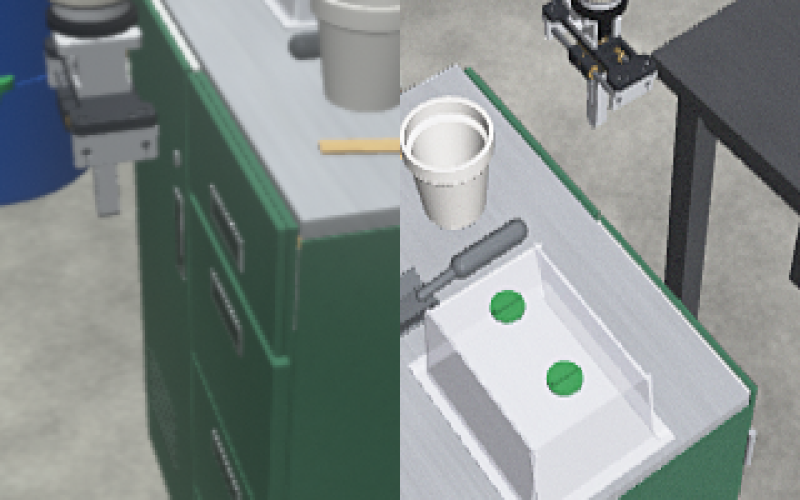

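View pics/wrist5.png

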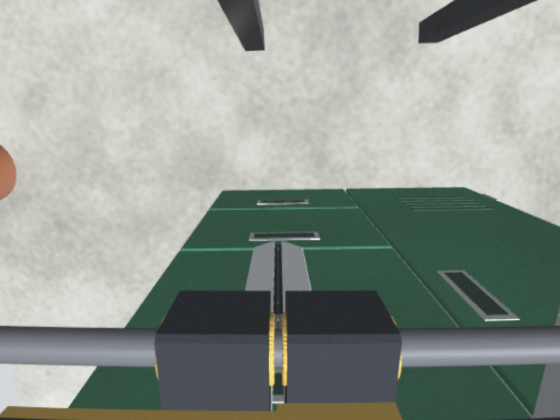

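```bash
python3 - <<'E'
import cv2,numpy as np
a=cv2.imread("pics/side5.png")[160:260,240:320];b=cv2.imread("pics/scene5.png")[60:160,240:320]
cv2.imwrite("pics/d5.png",np.hstack([cv2.resize(x,None,fx=5,fy=5,interpolation=0) for x in(a,b)]))
E
```

```text
(no output)
```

View pics/d5.png

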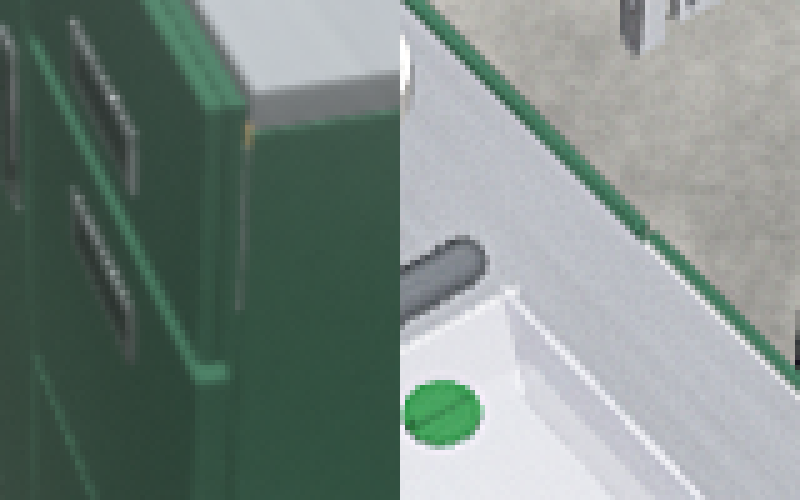

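```bash
python3 - <<'E'
from h import *
np.set_printoptions(precision=1,suppress=True)
def proj(s,p):
    M=R.from_euler("xyz",s["rotation"]).as_matrix().T
    rv=R.from_matrix(M).as_rotvec(); t=-M@np.array(s["origin"])
    return cv2.projectPoints(np.array(p,float),rv,t,np.array(s["camera_matrix"]),np.array(s["dist"]))[0][:,0]
s=snapshot("side")
# local -> world, cabinet yaw -0.052
Rz=R.from_euler("z",-.052).as_matrix()
o=np.array([.556,-.003,.12])
L=lambda x,y,z:o+Rz@[x,y,z]
names=["top front R corner","drw face top d0","drw face bot d0","lower face top d0","lower rear top","drw face top d5","drw face bot d5"]
p=proj(s,[L(0,-.32,0),L(-.018,-.3185,-.006),L(-.018,-.3185,-.142),L(-.018,-.3185,-.146),L(0,-.3185,-.146),L(-.023,-.3185,-.006),L(-.023,-.3185,-.142)])
for n,q in zip(names,p):print(n,q,"crop",(q-[240,160])*5)
E
```

```text
top front R corner [286.9 176.9] crop [234.3  84.6]
drw face top d0 [278.1 180.2] crop [190.5 101. ]
drw face bot d0 [276.5 232.1] crop [182.6 360.6]
lower face top d0 [276.5 233.5] crop [182.3 367.6]
lower rear top [284.2 232.2] crop [221.1 361.1]
drw face top d5 [275.7 180.5] crop [178.7 102.6]
drw face bot d5 [274.3 232.5] crop [171.7 362.4]
```

The top drawer's corner in the side crop fits the projected shut position to about 2 mm. The door corner is a few mm ambiguous, so I'll press the door again near its free edge, above the lock button.

arm_command(commands="0 38 -8 0 0 0 0; 0 38 -8 0 0 0 0; 0 38 -7 0 0 0 0; 0 38 0 0 0 0 0; 0 38 0 0 0 0 0; -16 0 0 0 0 0 0; -16 0 0 0 0 0 0; -16 0 0 0 0 0 0; -16 0 0 0 0 0 0; -10 0 0 0 0 0 0")

```text
time: 15.1
tool_pos: [0.5034, 0.0158, 0.0816]
ee_rot: [-3.138, 0.015, 3.087]
wrist_force: [-0.3, 0.1, 0.4]
width: 0.0002
```

arm_command(commands="-4 0 0 0 0 0 0; -4 0 0 0 0 0 0; -4 0 0 0 0 0 0; -4 0 0 0 0 0 0; -4 0 0 0 0 0 0; -4 0 0 0 0 0 0; -4 0 0 0 0 0 0")

```text
time: 15.98
tool_pos: [0.5271, 0.0131, 0.0817]
ee_rot: [-3.138, 0.0, 3.086]
wrist_force: [-15.7, -0.5, 10.0]
width: 0.0005
```

arm_command(commands="20 0 0 0 0 0 0; 30 0 0 0 0 0 0; 30 0 0 0 0 0 0; 30 0 0 0 0 0 0; 0 0 -30 0 0 0 0; 0 0 0 0 0 0 0; 0 0 0 0 0 0 0")

```text
time: 16.85
tool_pos: [0.4133, 0.02, 0.1105]
ee_rot: [-3.138, -0.002, 3.087]
wrist_force: [0.7, -0.1, -0.5]
width: 0.0005
```

```bash
python3 - <<'E'
from h import *
np.set_printoptions(precision=3,suppress=True)
P={}
for n in["scene","side"]:
    s=snapshot(n);cv2.imwrite(f"pics/{n}6.png",s["img"])
    for q in["door_top_hinge","door_top_corner","drawer_top_mid","pot","trowel","dome","tag"]:
        for r in models.tip_of(q,s)[:1]:P.setdefault(q,[]).append(ray(s,r["centre"]))
for q in P:
    if len(P[q])>1:print(q,tri(P[q]))
a,b=[cv2.imread(f"pics/scene{k}.png").astype(int) for k in(1,6)]
print(np.abs(a-b)[80:200,165:320].max(2).mean())
cv2.imwrite("pics/f.png",np.hstack([cv2.resize(cv2.imread(f"pics/{n}6.png")[40:260],(400,300)) for n in("side","scene")]))
E
```

```text
door_top_hinge [0.556 0.306 0.11 ]
door_top_corner [ 0.536 -0.015  0.109]
drawer_top_mid [ 0.527 -0.172  0.118]
pot [ 0.679 -0.134  0.118]
trowel [ 0.642 -0.041  0.117]
dome [0.602 0.128 0.031]
tag [ 0.678 -0.231  0.117]
9.97510752688172
```

View pics/f.png

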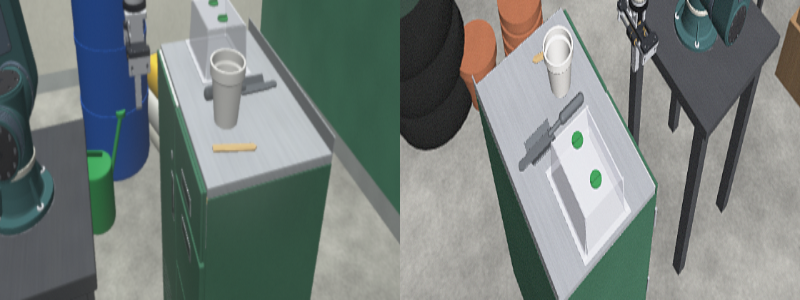

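Both fronts look shut in this view (drawer at px 180,150–200; door edge at px 655,185). The items on top are where they stood, and the arm is clear of everything. Handing in.

```bash
python3 -c "
from bench import robot
print(robot.close_job())"
```

```text
the job is handed in; nothing more can be done
None
```

I swung the door shut and pushed the top drawer home with closed fingertips on the outer faces, then pressed the door once more near its free edge. I backed the arm off clear of everything and handed the job in at about 17 s. No verdict was reported.

**Last checks:**
- **Stops:** pushes on both fronts stalled at about 15 N, well above friction. The stall positions agree with flush fronts to 1–3 mm.
- **Drawer:** its corner in the side picture fits the projected shut position to about 2 mm.
- **Door:** the camera fix on its corner scattered by 3–6 mm around shut, about as wide as the tolerance, so I rely on the repeat press to the stop.
- **Things on top:** the pot, trowel and tag measured within about 1 cm of the first fix, which is the camera noise.

**Disagreement:** the final fix on the dome was an outlier, at z = 0.03 instead of 0.12. The fix before it had the dome unmoved, and in the last picture it stands in place.

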